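Hold the lamp-switch cover over its housing under the bench screwdriver

TASK

Slide the open wooden switch housing along the counter, without lifting it, until one of its two brass thread inserts stands straight under the point of the screw in the fixed bench screwdriver, and let go of it there. Then pick up the green rocker-switch cover, slip it in under the screw and keep holding it level about 10 mm above the housing's rim, touching nothing but the gripper, with its two screw holes lined up over the two inserts (either way round), ready for me to bring the driver down. Finish while still holding it there, with the housing still in place under the screw, and leave the puzzle box, clamp, tweezers and key alone.

Things in the scene. Friction and masses are not known exactly. Their poses are not given: they have to be found in the camera images.
- housing: Loose open-topped wooden box, 0.45 kg: 210 mm long (x), 62 wide (y), 46 high. Origin at the centre of its underside, z up. Long walls 6 mm, floor 6 mm; solid end blocks leave an opening 170 x 50 mm. A terminal block, 44 x 18 mm, top 18 mm above the counter, sits mid-floor. Smooth sides: grip it across its 62 mm width and drag it, or push it (2 to 7 N).
- insert_a (a point): mouth of the thread insert (6 mm hole in a brass ring 12 mm across) in the housing's +x end, level with the rim: 95 mm from the housing's middle, on its long centre line, 46 mm above its underside
- insert_b (a point): mouth of the other insert, in the housing's -x end, likewise 95 mm from the middle
- cover: Loose green enamel plate, 214 mm long (x), 66 wide (y), 3 thick, 0.30 kg, with a rocker switch near its -x end and a small pilot lamp at x = +45 mm. Origin on the counter under the plate's middle, z up; the plate's underside is 20 mm above it. It rests on the switch body (56 x 36 mm, middle at x = -30) and the lamp body (22 mm round), which hang down 20 mm and over the housing enter its opening.
- hole_0 (a point): 8 mm screw hole at the cover's +x end, 95 mm from the plate's middle on its long centre line; the point lies on the plate's underside, 20 mm above the cover's origin
- hole_1 (a point): the same at the cover's -x end
- cowl (a point): middle of the straight-sided switch cowl on the cover, the place to grip it: 64 mm (cover's x) by 34 mm (y), 16 mm high (23 to 39 mm above the cover's origin). The point is at x = -30 mm, 31 mm above the origin; the cover's centre of mass is about 15 mm from it towards the plate's middle. The rocker on top reaches 45 mm; the lamp lens stands 6 mm above the plate.
- stand: Bench screwdriver stand, fixed. Origin on the counter plumb under the screw's point, z up; +x points to its column (27 mm thick, 470 high, 170 mm away; base plate 110 x 110 x 14 under it). Upright driver above the origin: bit 6 mm thick (screw head 10) up to 270 mm, nose, body 36 mm across 292 to 450 mm, holder ring 50 mm across at 330 to 370 mm, arm to the column at 335 to 365 mm.
- screw_point (a point): lowest point of the screw on the bit, 130 mm above the counter; it does not move
- puzzle_box: bystander: old tan puzzle box, 150 x 104 x 76 mm high, origin at the centre of its underside; do not disturb
- clamp: bystander: steel spring clamp lying on its side, about 140 x 80 x 20 mm, origin near its pivot; do not disturb
- tweezers: bystander: brass tweezers, 210 x 24 x 10 mm, long along x, origin at the middle; do not disturb
- key: bystander: dark lacquered key, 96 mm long (x), 34 mm wide, 8 mm thick, origin in the middle of the shaft; do not disturb
There are look-alikes about, which are no part of the job. Several things look just like the cover: the one meant starts farthest to the robot's left.

How it is judged:
By the outcome, as a careful person would: the job done as asked, in the order asked, and still so for the second after the job is handed in, while the arm keeps its last pose, push and grip.
It also fails if it takes over 64 s, if anything falls off the work surface, if the arm or the gripper's body presses on something with over 40 N, if the wrist force passes 120 N, or if a joint passes its speed limit or range.

ROBOT

A 6-joint arm with a two-finger parallel gripper is mounted at the origin on the work surface. World frame = base frame: x ahead of the robot, y to its left, z up, the work surface at z = 0. Lengths are in mm, angles in rad, forces in N, time in s.
With the tool pointing down it reaches from about 300 to 775 mm from the base axis. Payload 14.6 kg.
Tool frame: the origin (TCP) lies at the very end of the fingers, on their centre line; the grasp point (between the pads) lies 19 mm behind it; z points along the fingers, y is the direction in which the jaws open and shut (so a half turn about z gives the same grasp; the last joint's range is limited). The gripper opens to 94 mm and grips with 3 to 60 N. Pads are 16 mm wide; open, the fingers measure 119 mm over their backs; the gripper's body (75 mm by 177 mm) begins 78 mm behind the grasp point.
Start: joints at [1.057, 0.3, 1.521, -0, 1.321, -0.067], TCP at [237.641, 496, 205.446] pointing down, gripper open.
Joint ranges: [-3.03, 3.03], [-0.79, 2.21], [0.23, 2.52], [-1.04, 4.18], [0, 3.07], [-2.55, 2.55]. Speed limits (rad/s): [2.22, 2.22, 2.57, 3.14, 3.14, 3.14].

INTERFACE

Orientations are given as [roll, pitch, yaw] about the fixed x, y, z axes, in that order (R = Rz(yaw) Ry(pitch) Rx(roll)).
In Python, from cell import manip gives the robot as it stands.
- The arm moves only by the shell command python3 -m pendant 'ROWS' [FORCE]. ROWS is JSON, a list of rows, each an object with "claw": the finger opening in m, from 0 to 0.094; "delta_pos": the shift along the tool's x, y, z in m, a list of three; "rotation": the turn, a rotation vector about the tool's x, y, z in rad, a list of three. A call has 1 to 10 rows; each row is the pose to reach, as a shift and turn from the pose measured when the call began, along the tool's axes at that moment; what a row does not reach only later rows make up. A row lasts 1/8 s, in which the tool goes at most 62.5 mm and 10.7 degrees, less where a joint would pass 70% of its speed; a pose out of reach is approached as far as the arm can. A call with a gripper value outside its range is refused whole. The fingers move at their own pace and stop on an object; FORCE is the grip in N (left out, the last holds). Time passes only in rows, so rows that repeat a pose let the fingers close. It gives the time, the measured TCP pose, the force and the opening at its end, in the units of the state.
- manip.read_state(): the state, without advancing time (a new reading comes with each control period).
- manip.camera(name): name is "scene" or "side" or "wrist"; returns the picture (400x640x3 uint8, red, green, blue); there is no depth.
- manip.camera_model(name): a dict with "fx", "fy", "cx", "cy" (pixels), "cam_to_world" (4x4, takes a point from camera to world coordinates); the wrist camera has in their place "T_tool_cam" (4x4, takes a point from camera to tool coordinates, whose origin is the TCP and whose axes are the flange's). Camera axes: x right, y up, looking along -z (the intrinsics and any distortion apply to the point x, -y, -z); pixel columns grow to the right and rows downward; lengths in mm; the calibration is good to about 2 mm. A picture is of the moment at which its call begins: read the wrist's pose just before it. camera_model takes no time and is no camera call.
- manip.sign_off(): hands the job in, once; it reports no verdict.
The state is a dict: "clock": time; "joints": joint angles; "qd": joint speeds; "effort": joint torques, N m; "eef_pos": TCP position; "eef_rot": TCP orientation; "wrist_force": force on the tool from outside, world axes, zero at the start; "moment": the same for the moment, N m; "finger_gap": finger opening in mm.
Only numpy, scipy, OpenCV 4.12 (cv2) and the standard library are available. Lean on these libraries where they do the work, as an engineer would, in place of code of your own. Each camera call takes 0.05 s, during which the arm holds its last target.

## Working session

There is one attempt and no reset: what is moved stays moved. The work goes in short steps, Python scripts to look and compute and a shell command to move; the robot and the scene stay as the last step left them, time stands still between calls to the robot, and variables do not carry over. Pictures are saved under pics/ and viewed, and the job is handed in when it is done.

```bash
ls; mkdir -p pics; python3 - <<'E'
from cell import manip
import cv2, numpy as np
print(manip.read_state())
for n in ("scene","side","wrist"):
    im=manip.camera(n); cv2.imwrite(f"pics/{n}0.png",im[:,:,::-1])
    m=manip.camera_model(n); print(n,{k:(np.round(v,3).tolist() if not isinstance(v,str) else v) for k,v in m.items()})
E
```

```text
pics
{'clock': 0.0, 'joints': array([ 1.05741604e+00,  3.00449405e-01,  1.52157156e+00, -4.31702099e-06,
        1.32070205e+00, -6.65999714e-02]), 'qd': array([ 3.76772448e-05,  2.76423487e-04, -9.29892804e-04,  1.96202854e-03,
       -8.95158360e-04, -8.61806429e-05]), 'effort': array([ 1.72010099e-03, -5.31794930e+01, -3.52750075e+01,  7.09187379e-02,
        2.41974351e-02, -7.66186781e-05]), 'eef_pos': array([237.51122097, 495.78533282, 204.90225795]), 'eef_rot': array([-3.14046451e+00, -7.10545366e-05,  2.69481337e+00]), 'wrist_force': array([ 0.80398177, -0.14413089,  0.21108003]), 'moment': array([0.04533104, 0.01066499, 0.00258588]), 'finger_gap': 94.07222284915683}
scene {'fx': 398.854, 'fy': 398.854, 'cx': 315.066, 'cy': 199.87, 'cam_to_world': [[-0.772, -0.353, 0.528, 1025.91], [0.635, -0.394, 0.664, 617.765], [-0.026, 0.848, 0.529, 629.066], [0.0, 0.0, 0.0, 1.0]]}
side {'fx': 414.079, 'fy': 414.079, 'cx': 314.748, 'cy': 202.438, 'cam_to_world': [[-0.965, 0.197, -0.173, 363.759], [-0.262, -0.683, 0.682, 660.266], [0.016, 0.704, 0.71, 830.044], [0.0, 0.0, 0.0, 1.0]]}
wrist {'fx': 298.094, 'fy': 298.094, 'cx': 319.504, 'cy': 195.531, 'T_tool_cam': [[0.0, 0.968, 0.251, 72.193], [1.0, -0.0, 0.001, -1.064], [0.001, 0.251, -0.968, -178.813], [0.0, 0.0, 0.0, 1.0]]}
```

View pics/scene0.png

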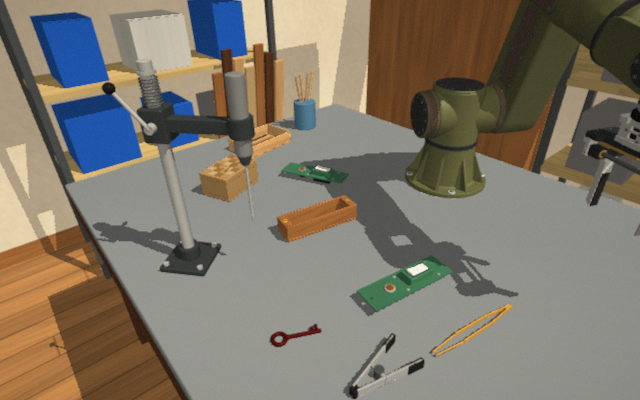

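View pics/side0.png

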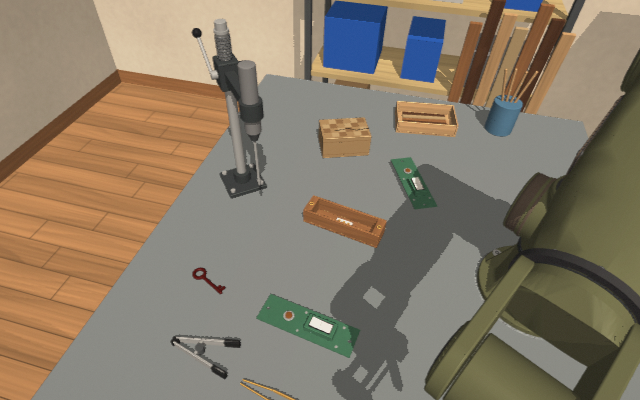

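View pics/wrist0.png

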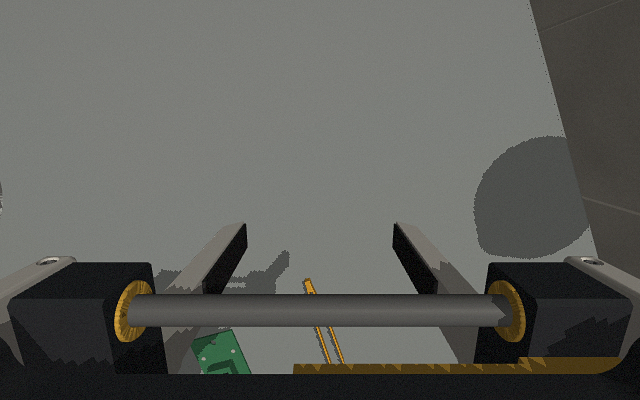

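Candidates for the cover are the green plate at scene (405,283) / side (308,325) and the one at scene (315,172) / side (413,183). Housing candidates are the brown box at scene (318,218) / side (345,220) and the tan tray at scene (262,138) / side (426,118). I'll enlarge crops to confirm which ones are meant.

```bash
cat > h.py <<'E'
from cell import manip
import cv2, numpy as np
from scipy.spatial.transform import Rotation as Ro
def T_tool(st=None):
    st=st or manip.read_state()
    T=np.eye(4);T[:3,:3]=Ro.from_euler('xyz',st['eef_rot']).as_matrix();T[:3,3]=st['eef_pos'];return T
def ray(name,uv,T=None):
    m=manip.camera_model(name)
    C=np.array(m['cam_to_world']) if 'cam_to_world' in m else T@np.array(m['T_tool_cam'])
    d=np.array([(uv[0]-m['cx'])/m['fx'],-(uv[1]-m['cy'])/m['fy'],-1.])
    d=C[:3,:3]@d
    return C[:3,3],d/np.linalg.norm(d)
def onz(name,uv,z,T=None):
    o,d=ray(name,uv,T); return o+d*(z-o[2])/d[2]
def tri(rays):
    A=0;b=0
    for o,d in rays:
        P=np.eye(3)-np.outer(d,d);A=A+P;b=b+P@o
    p=np.linalg.solve(A,b)
    return p,[round(float(np.linalg.norm((np.eye(3)-np.outer(d,d))@(p-o))),1) for o,d in rays]
def proj(name,p,T=None):
    m=manip.camera_model(name)
    C=np.array(m['cam_to_world']) if 'cam_to_world' in m else T@np.array(m['T_tool_cam'])
    q=C[:3,:3].T@(np.array(p,float)-C[:3,3])
    return np.array([m['cx']+m['fx']*q[0]/-q[2], m['cy']-m['fy']*q[1]/-q[2]])
def crop(src,dst,x0,y0,w,h,k):
    im=cv2.imread(src)[y0:y0+h,x0:x0+w]; cv2.imwrite(dst,cv2.resize(im,None,fx=k,fy=k,interpolation=cv2.INTER_CUBIC))
def grab(name,fn):
    st=manip.read_state(); im=manip.camera(name)[:,:,::-1].copy(); cv2.imwrite(fn,im); return im,T_tool(st)
E
python3 - <<'E'
from h import *
for n,uv in (("scene",(405,283)),("side",(308,325)),("scene",(315,172)),("side",(413,183))): print(n,uv,onz(n,uv,23).round())
print(tri([ray("scene",(252.5,219)),ray("side",(260.5,193))]))
for n,uv in (("scene",(318,218)),("scene",(262,138)),("scene",(190,258))): print(uv,onz(n,uv,20).round())
crop("pics/scene0.png","pics/c1.png",230,130,240,190,3.3) if 0 else crop("pics/scene0.png","pics/c1.png",230,130,240,180,3.3)
crop("pics/side0.png","pics/c2.png",220,120,240,180,3.3)
crop("pics/side0.png","pics/c3.png",245,280,120,90,6)
E
```

```text
scene (405, 283) [490. 244.  23.]
side (308, 325) [479. 242.  23.]
scene (315, 172) [ 312. -275.   23.]
side (413, 183) [ 308. -270.   23.]
(array([679.40259491, -30.35085564, 122.28581795]), [12.2, 12.2])
(318, 218) [470. -71.  20.]
(262, 138) [ 283. -635.   20.]
(190, 258) [ 804. -144.   20.]
```

View pics/c1.png

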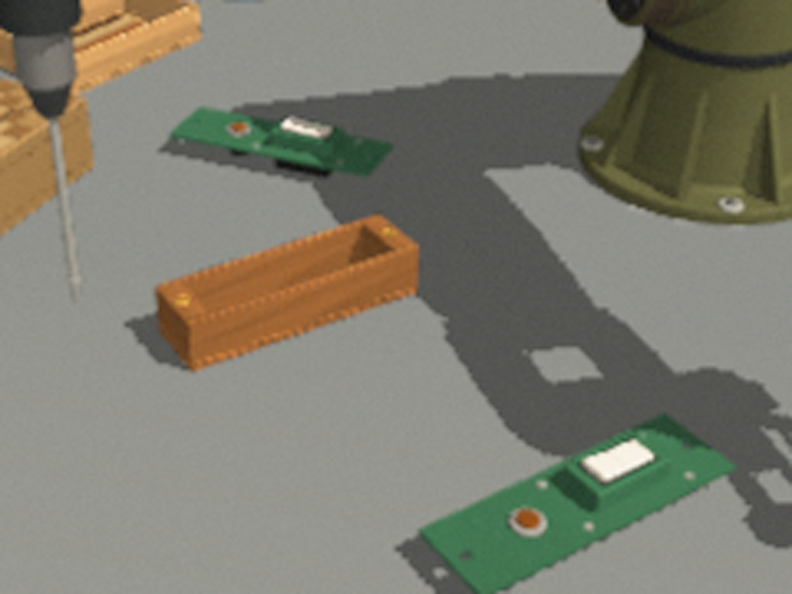

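View pics/c2.png

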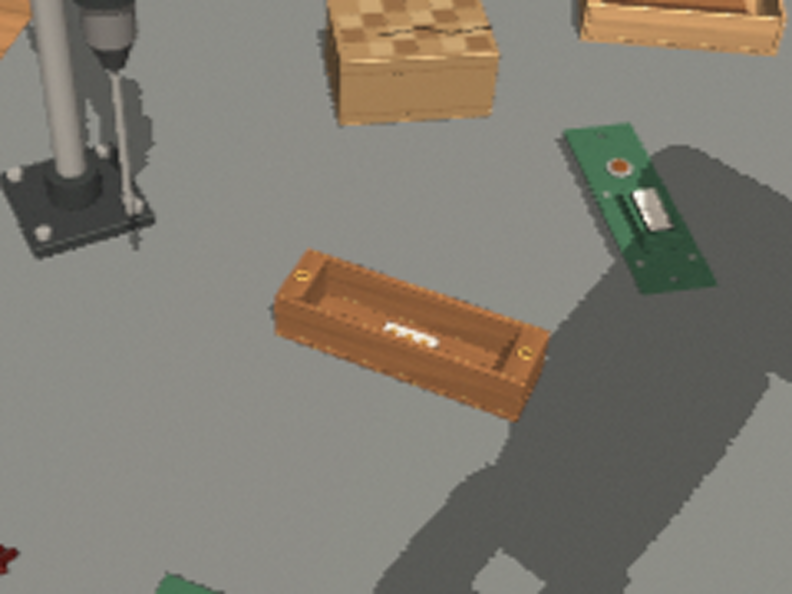

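View pics/c3.png

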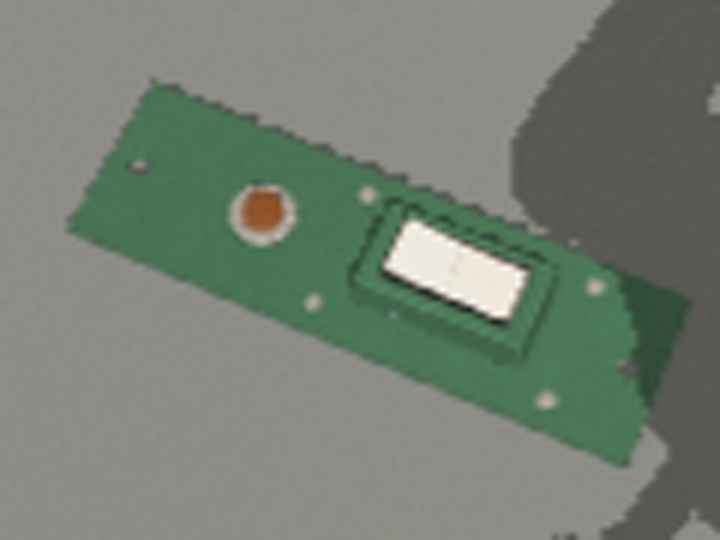

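The cover meant is the plate at scene (405,283), since its y of about +243 is farther left than the other's, about -272. The housing is the brown box with two brass rings at scene (285,221) and (347,200). Next I'll measure these precisely.

```bash
python3 - <<'E'
from h import *
P={"insB?":((285.5,221),(311.5,203.3),46),"ins2":((347.3,200.3),(379.1,227),46),"screw":((253.3,219.4),(259.4,182),130)}
for k,(a,b,z) in P.items():
    print(k,onz("scene",a,z).round(1),onz("side",b,z).round(1),tri([ray("scene",a),ray("side",b)]))
print("coverholes side",onz("side",(268.2,307.8),23).round(1),onz("side",(349.7,341.5),23).round(1),"scene",onz("scene",(371.5,298.2),23).round(1))
crop("pics/side0.png","pics/d1.png",225,110,70,100,6)
crop("pics/scene0.png","pics/d2.png",225,150,140,95,5.7)
crop("pics/scene0.png","pics/d3.png",350,250,120,70,6.6)
E
```

```text
insB? [564.4 -86.2  46. ] [562.5 -87.2  46. ] (array([562.9453838 , -88.676766  ,  44.20038583]), [0.2, 0.2])
ins2 [378.5 -53.8  46. ] [376.  -53.5  46. ] (array([376.07244582, -55.99528863,  43.69155288]), [0.3, 0.3])
screw [680.8 -37.3 130. ] [686.1 -43.  130. ] (array([682.9178434 , -35.46185435, 134.24708906]), [2.3, 2.3])
coverholes side [573.5 226.5  23. ] [385.7 254.7  23. ] scene [575.9 227.9  23. ]
```

View pics/d1.png

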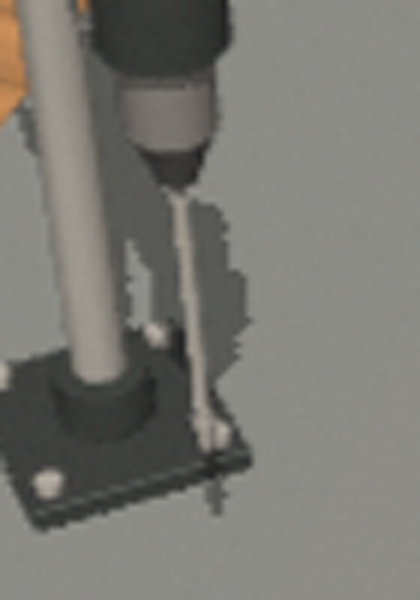

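View pics/d2.png

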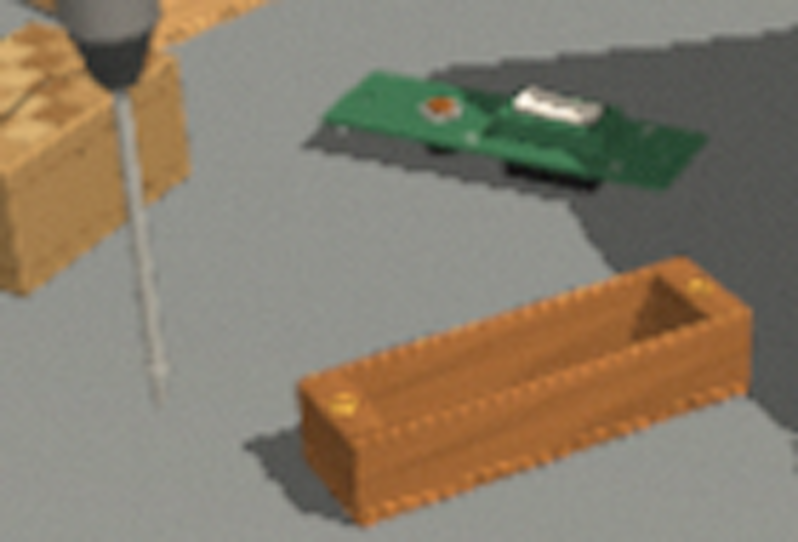

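View pics/d3.png

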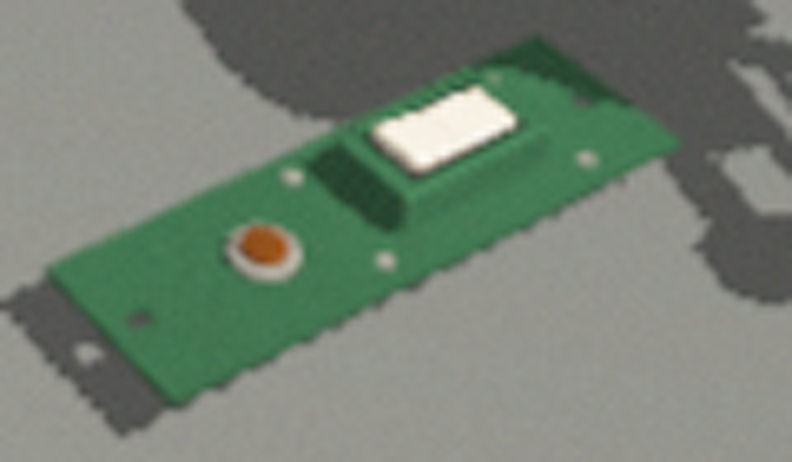

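```bash
python3 - <<'E'
from h import *
def edges(fn,rows,x0):
    im=cv2.cvtColor(cv2.imread(fn),cv2.COLOR_BGR2HSV).astype(int)
    for r in rows: print(r,[(tuple(p)) for p in cv2.imread(fn)[r,x0:x0+9].tolist()])
edges("pics/scene0.png",[175,190,205,212,216,219,221,223],248)
print()
edges("pics/side0.png",[150,165,175,180,182,184,186,190,194],254)
E
```

```text
175 [(126, 145, 155), (79, 119, 148), (75, 124, 161), (73, 123, 162), (74, 124, 161), (74, 125, 162), (75, 124, 163), (72, 120, 160), (71, 122, 162)]
190 [(125, 133, 137), (146, 157, 161), (142, 150, 154), (132, 138, 138), (139, 145, 143), (141, 147, 146), (142, 150, 147), (139, 146, 143), (141, 149, 147)]
205 [(139, 145, 144), (126, 135, 133), (125, 136, 139), (147, 158, 162), (144, 154, 156), (135, 140, 141), (139, 146, 144), (139, 146, 146), (139, 145, 144)]
212 [(139, 148, 146), (138, 147, 146), (131, 139, 140), (130, 141, 144), (147, 159, 164), (143, 153, 158), (136, 141, 143), (141, 147, 147), (140, 147, 147)]
216 [(140, 147, 145), (141, 149, 147), (136, 143, 143), (127, 135, 136), (134, 146, 150), (142, 153, 154), (138, 147, 146), (141, 148, 147), (141, 149, 148)]
219 [(141, 146, 146), (139, 146, 144), (141, 147, 146), (127, 134, 132), (126, 134, 139), (136, 147, 151), (136, 144, 147), (138, 145, 142), (140, 146, 145)]
221 [(140, 147, 145), (143, 149, 149), (142, 149, 147), (140, 146, 144), (132, 139, 140), (135, 143, 144), (141, 148, 145), (141, 147, 145), (140, 146, 145)]
22
[... 741 characters left out ...]
 64, 65), (61, 63, 61), (63, 64, 65), (62, 64, 63), (124, 131, 137), (133, 141, 147), (110, 117, 121), (145, 154, 160), (140, 149, 156)]
184 [(62, 64, 63), (63, 64, 62), (63, 65, 63), (61, 63, 63), (96, 102, 105), (125, 134, 139), (90, 94, 98), (108, 116, 119), (97, 103, 106)]
186 [(62, 64, 63), (63, 65, 65), (64, 66, 65), (64, 67, 65), (62, 63, 63), (49, 50, 49), (46, 46, 46), (73, 76, 74), (75, 78, 76)]
190 [(56, 58, 56), (54, 56, 55), (62, 65, 63), (61, 63, 64), (85, 89, 87), (103, 107, 107), (91, 96, 96), (85, 89, 88), (125, 131, 131)]
194 [(134, 140, 139), (134, 140, 139), (136, 141, 141), (135, 141, 140), (134, 140, 140), (135, 142, 140), (100, 105, 105), (85, 89, 89), (126, 131, 131)]
```

```bash
python3 - <<'E'
from h import *
s,d=(252.7,221.8),(259.0,185.2)
print(onz("scene",s,130),onz("side",d,130),tri([ray("scene",s),ray("side",d)]))
# bit as vertical line
def pl(n,a,b):
    o,d1=ray(n,a);_,d2=ray(n,b);N=np.cross(d1,d2);N/=np.linalg.norm(N);return N,o
A=[];B=[]
for n,a,b in (("scene",(249.4,190),(252.1,212)),("side",(255.0,150),(257.6,175))):
    N,o=pl(n,a,b);print(N);A.append(N[:2]);B.append(N@o-N[2]*130)
print(np.linalg.solve(A,B))
def cen(fn,box):
    im=cv2.imread(fn);x,y,w,h=box;hsv=cv2.cvtColor(im[y:y+h,x:x+w],cv2.COLOR_BGR2HSV)
    m=((hsv[...,0]>17)&(hsv[...,0]<30)&(hsv[...,1]>120)&(hsv[...,2]>120)).astype(float)
    yy,xx=np.nonzero(m);return xx.mean()+x,yy.mean()+y,len(xx)
for n,bs in (("scene",[(277,212,18,16),(340,192,16,16)]),("side",[(303,196,18,15),(370,219,18,16)])):
    for b in bs:
        try:
            c=cen(f"pics/{n}0.png",b);print(n,c,onz(n,c[:2],46).round(1))
        except Exception as e: print(n,b,e)
E
```

```text
[686.69206334 -30.21151069 130.        ] [682.89300591 -31.69916905 130.        ] (array([684.35369615, -34.82653821, 126.62906655]), [0.1, 0.1])
[ 0.882791   -0.4697103   0.00723109]
[0.90906812 0.41663035 0.0037834 ]
[684.0958547  -32.33675314]
scene (np.float64(284.8), np.float64(220.8), 5) [565.3 -88.2  46. ]
scene (np.float64(347.0), np.float64(199.75), 4) [377.1 -56.4  46. ]
side (np.float64(310.75), np.float64(203.5), 4) [564.3 -85.9  46. ]
side (np.float64(378.0), np.float64(226.4), 5) [379.  -54.8  46. ]
```

```bash
cat >> h.py <<'E'
def rel(p,yaw,roll=np.pi,pitch=0):
    T=T_tool();R=Ro.from_euler('xyz',[roll,pitch,yaw]).as_matrix()
    return (T[:3,:3].T@(np.array(p,float)-T[:3,3])/1000).round(4).tolist(),Ro.from_matrix(T[:3,:3].T@R).as_rotvec().round(4).tolist()
E
python3 - <<'E'
from h import *
print(rel((441.6,-66.2,180),np.pi-0.168))
E
```

```text
([-0.4269, -0.4187, 0.0254], [-0.0008, -0.0002, -0.2788])
```

```bash
python3 -m pendant '[{"claw":0.094,"delta_pos":[-0.06,-0.058,0],"rotation":[0,0,-0.06]},{"claw":0.094,"delta_pos":[-0.1,-0.1,0],"rotation":[0,0,-0.12]},{"claw":0.094,"delta_pos":[-0.14,-0.14,0.005],"rotation":[0,0,-0.18]},{"claw":0.094,"delta_pos":[-0.18,-0.18,0.01],"rotation":[0,0,-0.24]},{"claw":0.094,"delta_pos":[-0.22,-0.22,0.015],"rotation":[0,0,-0.279]},{"claw":0.094,"delta_pos":[-0.26,-0.26,0.02],"rotation":[0,0,-0.279]},{"claw":0.094,"delta_pos":[-0.3,-0.3,0.025],"rotation":[0,0,-0.279]},{"claw":0.094,"delta_pos":[-0.34,-0.34,0.025],"rotation":[0,0,-0.279]},{"claw":0.094,"delta_pos":[-0.385,-0.38,0.025],"rotation":[0,0,-0.279]},{"claw":0.094,"delta_pos":[-0.427,-0.419,0.025],"rotation":[0,0,-0.279]}]' 30
python3 - <<'E'
from h import *
im,T=grab("wrist","pics/w1.png")
print(T[:3,3])
print(rel((441.6,-66.2,180),np.pi-0.168))
for p in ((564.5,-87,46),(378,-55.5,46)): print(proj("wrist",p,T))
E
```

```text
clock: 1.4
eef_pos: [441.9, -68.6, 180.4]
eef_rot: [-3.141, -0.0, 2.973]
wrist_force: [0.1, 0.2, -0.4]
finger_gap: 94.4
[441.94636744 -68.63112851 180.39429701]
([0.003, 0.0066, 0.0002], [-0.0021, 0.0006, -0.0024])
[322.7569458  289.90649083]
[323.1058902  125.63864791]
```

View pics/w1.png

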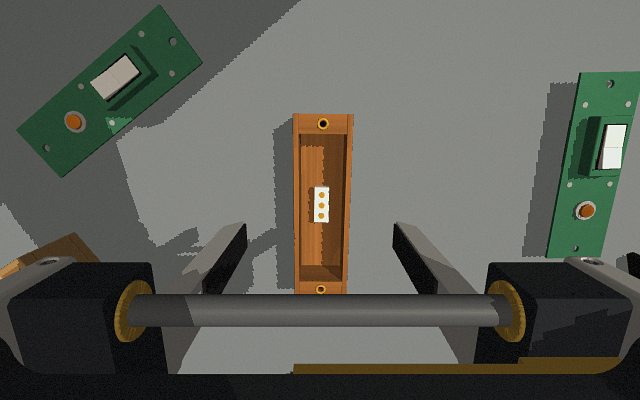

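The wrist view shows the housing's rings at (323,124) and (320.5,289.5), and the cover at right with holes at about (610,83) and (575,248).

```bash
python3 - <<'E'
from h import *
T=T_tool()
def dark(box,ch):
    im=cv2.imread("pics/w1.png").astype(int);x,y,w,h=box;c=im[y:y+h,x:x+w]
    m=c.sum(2)<ch; yy,xx=np.nonzero(m); return (xx.mean()+x,yy.mean()+y),len(xx)
for b,ch in (((317,118,12,12),150),((314,283,12,12),150)):
    c,n=dark(b,ch);print(c,n,onz("wrist",c,46,T).round(1))
im=cv2.imread("pics/w1.png")
for (x,y) in ((604,77),(569,242)): print(im[y:y+13,x:x+13].sum(2))
for uv in ((610,83),(575,248)): print(onz("wrist",uv,23,T).round(1))
E
```

```text
(np.float64(322.5806451612903), np.float64(123.45161290322581)) 31 [377.4 -60.3  46. ]
(np.float64(320.1666666666667), np.float64(291.0833333333333)) 24 [567.  -95.3  46. ]
[[263 239 267 252 250 262 255 257 253 255 258 253 262]
 [259 259 254 256 268 255 256 274 252 268 268 256 257]
 [262 250 260 257 255 260 219 206 239 267 268 262 272]
 [250 254 311 241 279 291 159  70 106 138 279 265 265]
 [268 259 271 281 425 422 246 169  74 117 206 260 269]
 [254 256 247 240 257 255 247 259  74  82 171 271 262]
 [254 255 246 254 251 244 239 349  73  60 176 257 255]
 [241 263 250 258 247 239 256 345  54 109 200 265 260]
 [257 264 252 248 233 424 427 166  43 137 242 262 255]
 [256 262 259 235 417 428 257  77 136 232 265 262 260]
 [261 261 264 250 425 252 148 146 230 259 252 253 258]
 [265 259 260 251 255 257 260 263 266 263 262 256 243]
 [262 259 258 255 258 265 267 264 251 260 256 256 262]]
[[244 243 238 237 252 241 248 244 242 255 239 237 243]
 [248 239 244 248 252 240 246 239 248 235 236 237 251]
 [244 250 238 234 245 246 255 250 252 244 238 242 246]
 [240 241 241 251 227 241 215 221 260 246 243 240 237]
 [240 240 238 251 240 251 429 247  99 205 243 250 245]
 [249 250 247 248 250 240 434 344  60 106 252 256 248]
 [250 245 243 263 252 257 436 176  69 128 254 242 236]
 [245 239 252 254 262 257 356  53  83 153 251 243 250]
 [239 250 234 252 260 168  87  77 137 225 247 249 239]
 [246 250 240 211 153 147 156 142 215 245 243 237 239]
 [256 253 245 247 243 244 236 242 246 238 252 238 246]
 [253 250 248 243 242 238 245 250 242 241 247 240 237]
 [238 248 253 246 237 240 245 242 230 249 241 239 235]]
[388.3 246.5  23. ]
[575.2 218.1  23. ]
```

```bash
python3 - <<'E'
from h import *
im,T=grab("wrist","pics/w2.png")
print(T[:3,3], manip.read_state()['eef_rot'])
def dark(box,ch):
    x,y,w,h=box;c=im[y:y+h,x:x+w].astype(int)
    m=c.sum(2)<ch; yy,xx=np.nonzero(m); return (xx.mean()+x,yy.mean()+y),len(xx)
P=[]
for b,ch in (((315,116,16,14),150),((312,282,16,14),150)):
    c,n=dark(b,ch);p=onz("wrist",c,46,T);P.append(p);print(c,n,p.round(1))
v=P[1]-P[0];print(np.arctan2(v[1],v[0]),np.linalg.norm(v),(P[0]+P[1])/2)
E
```

```text
[443.4688476  -73.19096264 180.26362406] [-3.14026624e+00 -5.98717519e-04  2.96939230e+00]
(np.float64(326.6470588235294), np.float64(121.05882352941177)) 34 [375.7 -55.8  46. ]
(np.float64(320.8139534883721), np.float64(292.4186046511628)) 43 [568.9 -94.8  46. ]
-0.19943748517672333 197.09477224251344 [472.32998662 -75.32299196  46.        ]
```

```bash
python3 - <<'E'
from h import *
a=cv2.imread("pics/w2.png")
o=np.hstack([cv2.resize(a[100:150,300:350],None,fx=8,fy=8,interpolation=0),cv2.resize(a[265:315,295:345],None,fx=8,fy=8,interpolation=0)])
cv2.imwrite("pics/w2c.png",o)
E
```

```text
(no output)
```

View pics/w2c.png

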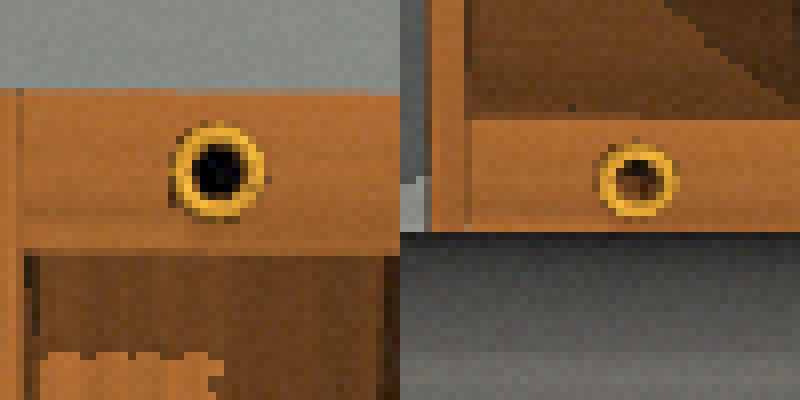

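```bash
python3 - <<'E'
from h import *
T=np.eye(4);T[:3,:3]=Ro.from_euler('xyz',[-3.14026624,-5.987e-04,2.96939]).as_matrix();T[:3,3]=[443.469,-73.191,180.264]
P=[onz("wrist",c,46,T) for c in ((326.75,121.0),(324.25,287.1))]
v=P[1]-P[0];yaw=np.arctan2(v[1],v[0]);m=(P[0]+P[1])/2
print(P,yaw,np.linalg.norm(v),m)
g=m-30*v/np.linalg.norm(v);print(g, manip.read_state()['eef_pos'])
print(rel((g[0],g[1],12),np.pi+yaw))
E
```

```text
[array([375.59025963, -55.43336844,  46.        ]), array([562.37615354, -89.73526094,  46.        ])] -0.18161920243214694 189.90942576042343 [468.98320659 -72.58431469  46.        ]
[439.47663105 -67.16564329  46.        ] [442.40596347 -70.43534073 179.98849738]
([0.0033, 0.0029, 0.168], [-0.0013, -0.0006, 0.0094])
```

```bash
python3 -m pendant '[{"claw":0.094,"delta_pos":[0.003,0.003,0.06],"rotation":[0,0,0.009]},{"claw":0.094,"delta_pos":[0.003,0.003,0.12],"rotation":[0,0,0.009]},{"claw":0.094,"delta_pos":[0.003,0.003,0.168],"rotation":[0,0,0.009]},{"claw":0.094,"delta_pos":[0.003,0.003,0.168],"rotation":[0,0,0.009]},{"claw":0.055,"delta_pos":[0.003,0.003,0.168],"rotation":[0,0,0.009]},{"claw":0.055,"delta_pos":[0.003,0.003,0.168],"rotation":[0,0,0.009]},{"claw":0.055,"delta_pos":[0.003,0.003,0.168],"rotation":[0,0,0.009]},{"claw":0.055,"delta_pos":[0.003,0.003,0.168],"rotation":[0,0,0.009]}]' 25
python3 - <<'E'
from h import *
im,T=grab("wrist","pics/w3.png")
s=manip.read_state();print(s['clock'],s['eef_pos'],s['eef_rot'],s['wrist_force'],s['finger_gap'])
E
```

```text
clock: 2.5
eef_pos: [440.3, -67.1, 12.9]
eef_rot: [-3.14, 0.001, 2.96]
wrist_force: [-0.3, 2.4, 8.6]
finger_gap: 61.7
2.55 [440.35839576 -67.14782122  12.91475002] [-3.14042908e+00  8.62525538e-04  2.96046380e+00] [-3.22769067  1.38138562 10.29818074] 62.27146479424864
```

View pics/w3.png

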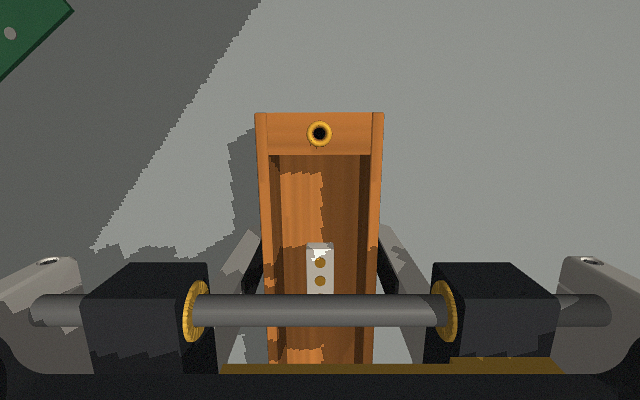

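```bash
python3 - <<'E'
from h import *
a=cv2.imread("pics/w3.png");hsv=cv2.cvtColor(a,cv2.COLOR_BGR2HSV)[115:152,300:340]
m=((hsv[...,0]>18)&(hsv[...,0]<32)&(hsv[...,1]>130)&(hsv[...,2]>150)).astype(np.uint8)
c=max(cv2.findContours(m,0,2)[0],key=cv2.contourArea);(u,v),r=cv2.minEnclosingCircle(c);u+=300;v+=115;print(u,v,r)
T=T_tool();b=onz("wrist",(u,v),46,T);yaw=np.arctan2(-T[1,0],-T[0,0])
print(b,yaw,"a:",b+190*np.array([np.cos(yaw),np.sin(yaw),0]))
print("b in tool",(np.linalg.inv(T)@np.r_[b,1]).round(1), T[:3,3])
E
```

```text
319.0671634674072 133.41790962219238 12.588891983032227
[375.66441506 -56.74334494  46.        ] -0.181128854591322 a: [562.55619891 -90.9699593   46.        ]
b in tool [ 65.5  -1.5 -33.1   1. ] [440.35839576 -67.14782122  12.91475002]
```

```bash
python3 - <<'E'
from h import *
print(rel((561.8,-9.9,12.5),np.pi-0.181))
E
```

```text
([-0.1091, 0.0782, 0.0004], [-0.0012, 0.0009, -0.0001])
```

```bash
python3 -m pendant '[{"claw":0.055,"delta_pos":[-0.008,0.006,0],"rotation":[0,0,0]},{"claw":0.055,"delta_pos":[-0.022,0.016,0],"rotation":[0,0,0]},{"claw":0.055,"delta_pos":[-0.037,0.026,0],"rotation":[0,0,0]},{"claw":0.055,"delta_pos":[-0.052,0.037,0],"rotation":[0,0,0]},{"claw":0.055,"delta_pos":[-0.067,0.048,0],"rotation":[0,0,0]},{"claw":0.055,"delta_pos":[-0.082,0.059,0],"rotation":[0,0,0]},{"claw":0.055,"delta_pos":[-0.096,0.069,0],"rotation":[0,0,0]},{"claw":0.055,"delta_pos":[-0.105,0.076,0],"rotation":[0,0,0]},{"claw":0.055,"delta_pos":[-0.109,0.078,0],"rotation":[0,0,0]},{"claw":0.055,"delta_pos":[-0.109,0.078,0],"rotation":[0,0,0]}]' 25
python3 - <<'E'
from h import *
for n in ("scene","side","wrist"): grab(n,f"pics/{n}4.png")
s=manip.read_state();print(s['clock'],s['eef_pos'],s['eef_rot'],s['wrist_force'],s['finger_gap'])
crop("pics/scene4.png","pics/s4c.png",215,150,110,90,7)
crop("pics/side4.png","pics/d4c.png",215,130,110,80,7)
E
```

```text
clock: 3.8
eef_pos: [561.9, -9.9, 13.0]
eef_rot: [-3.141, 0.002, 2.961]
wrist_force: [1.6, 1.0, -1.6]
finger_gap: 61.9
3.95 [561.63500859 -10.06535856  12.94591642] [-3.14061934e+00  1.37033856e-03  2.96039559e+00] [ 0.91476872  1.21392472 -1.24891295] 62.15900922700464
```

View pics/s4c.png

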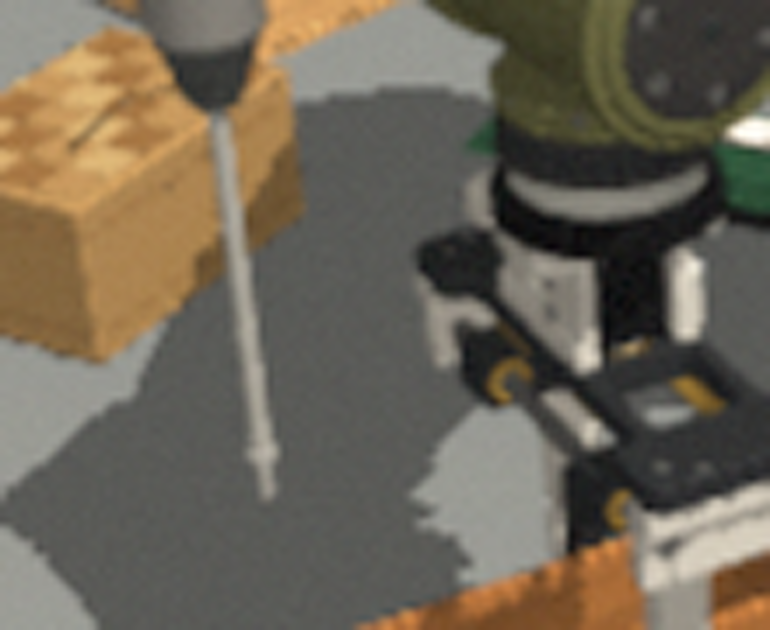

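View pics/d4c.png

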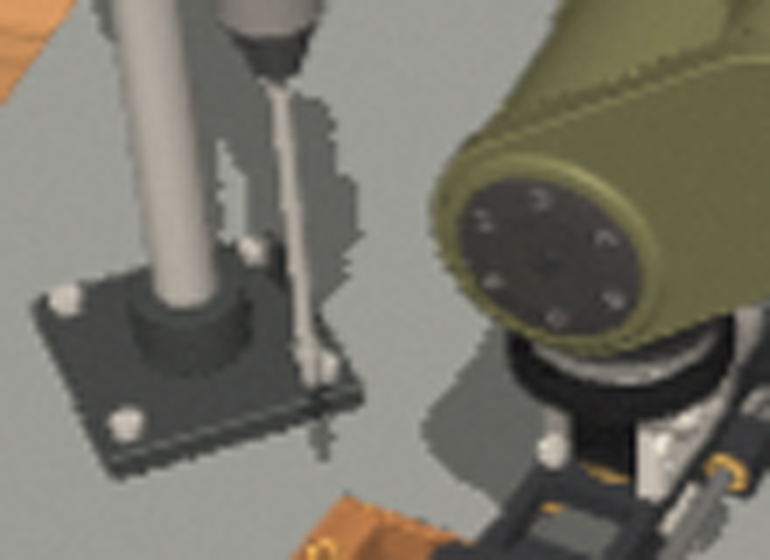

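View pics/wrist4.png

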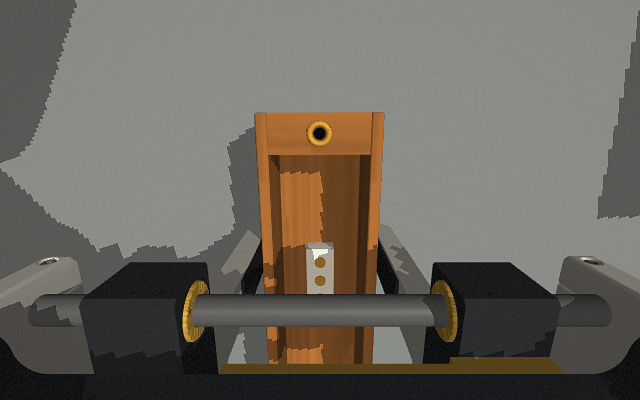

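```bash
python3 - <<'E'
from h import *
crop("pics/scene4.png","pics/s5c.png",235,200,110,90,7)
crop("pics/side4.png","pics/d5c.png",235,180,80,60,9)
T=T_tool();a=(T@np.r_[-124.5,0,0,1])[:3];a[2]=46;print(a)
for n in("scene","side"): print(n,proj(n,a),proj(n,(684.3,-32.3,46)),proj(n,(684.3,-32.3,130)))
E
```

```text
[684.09666409 -32.50112965  46.        ]
scene [257.09003224 250.75270018] [257.0621736 250.8315011] [253.12568148 220.97415421]
side [261.22460609 208.41754975] [261.12458277 208.45521701] [258.55080576 184.93335105]
```

View pics/s5c.png

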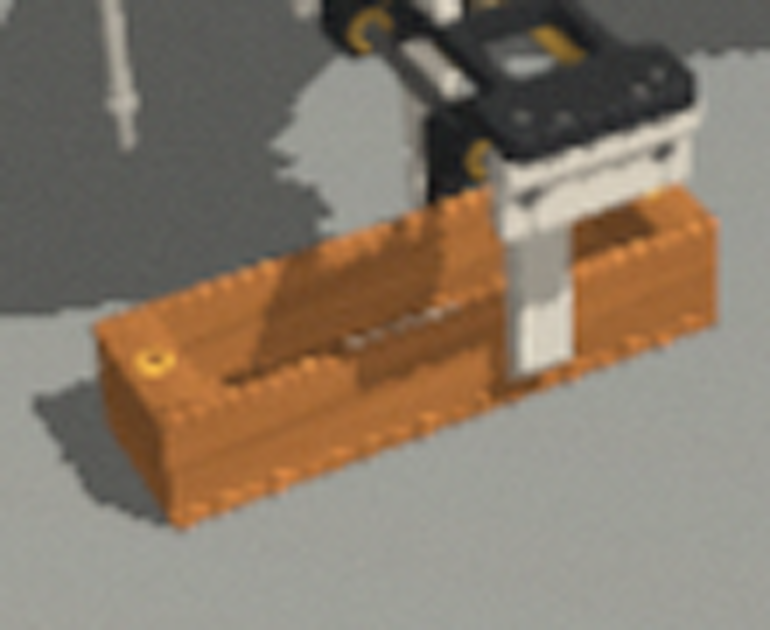

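View pics/d5c.png

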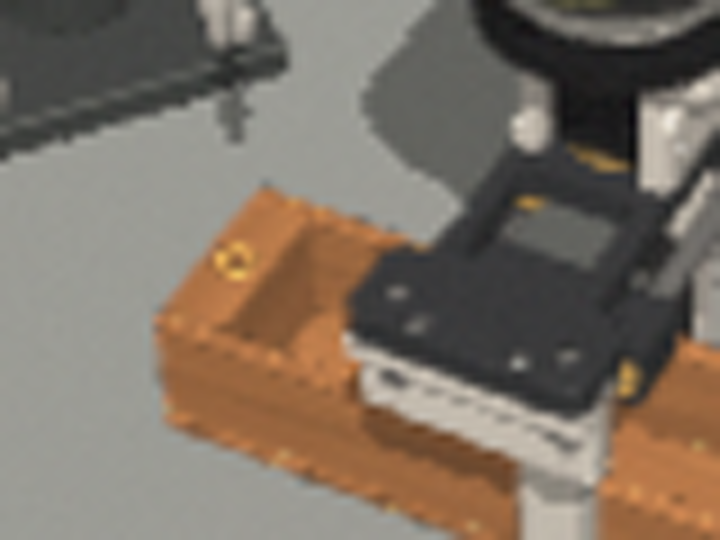

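```bash
python3 - <<'E'
from h import *
im=cv2.imread("pics/scene4.png").astype(float).sum(2)
for r in range(186,222,4):
    g=im[r,243:262];bg=np.median(g);w=np.clip(g-bg-25,0,None);print(r,(w*np.arange(243,262)).sum()/w.sum(),int(bg))
im=cv2.imread("pics/side4.png").astype(float).sum(2)
for r in range(145,188,3):
    c=int(round(255+0.11*(r-150)));g=im[r,c-3:c+4];bg=(g[0]+g[-1])/2;w=np.clip(g-bg-25,0,None);print('side',r,(w*np.arange(c-3,c+4)).sum()/w.sum(),g.astype(int))
for n,b in (("scene",(248,243,18,16)),("side",(252,200,18,17))):
    x,y,w,h=b;c=cv2.imread(f"pics/{n}4.png")[y:y+h,x:x+w].astype(float)
    G=c[...,1]; wt=np.clip(G-np.median(G)-12,0,None); hs=cv2.cvtColor(c.astype(np.uint8),cv2.COLOR_BGR2HSV)
    wt=wt*((hs[...,0]>14)&(hs[...,0]<32)&(hs[...,1]>100))
    yy,xx=np.mgrid[y:y+h,x:x+w];print(n,(wt*xx).sum()/wt.sum(),(wt*yy).sum()/wt.sum());print(G.astype(int))
E
```

```text
186 248.58233890214797 267
190 248.99783080260303 267
194 249.63348416289594 269
198 249.9559748427673 269
202 250.8230616302187 269
206 251.10874704491727 269
210 251.77644710578844 268
214 252.17479191438764 268
218 252.61023622047244 269
side 145 254.6301775147929 [293 292 292 464 483 339 289]
side 148 254.89717223650385 [288 287 439 493 399 309 290]
side 151 255.33862433862433 [292 296 367 483 454 336 289]
side 154 255.62105263157895 [298 290 290 461 486 335 285]
side 157 255.86253369272237 [295 293 443 490 392 312 291]
side 160 256.3578947368421 [292 294 366 484 457 339 291]
side 163 256.7271815446339 [207 262 298 462 474 342 290]
side 166 257.2890566037736 [150 145 429 492 374 301 289]
side 169 257.70628311884934 [143 145 319 475 452 335 292]
side 172 257.70454545454544 [210 215 227 456 474 308 278]
side 175 258.3249630723781 [211 211 441 492 326 173 406]
side 178 258.36292834890963 [207 216 353 478 461 300 218]
side 181 259.5888157894737 [213 207 349 469 482 395 516]
side 184 259.81411359724615 [217 217 341 434 318 378 342]
side 187 257.5174825174825 [231 261 268 190 151 142 1
[... 1865 characters left out ...]
122 123 109  88  81  91]
 [156 156 155 156 154 140 118 179 136 113 153 124 121 116  91  83  82  90]
 [156 156 155 154 139 119 107 157 117 100 129 125 123 103  86  81  83  87]
 [156 157 155 147 122 115 114 114 157 191 153 127 102  86  81  81  86  90]
 [156 156 154 127 113 114 116 118 121 123 124 109  87  83  83  85  86  89]
 [155 155 131 116 114 115 117 121 124 125 118  92  80  83  85  87  87  85]
 [154 137 119 114 112 117 118 122 125 123  94  83  84  83  84  89  87  87]
 [136 112 111 115 115 118 121 124 125 101  85  83  83  86  87  86  87  86]
 [133 117 136 122 115 117 120 122 109  88  82  83  84  88  88  87  88 100]
 [112 107 121 115 113 130 114  94  85  86  81  86  87  90  90  86 101 119]]
```

```bash
python3 - <<'E'
from h import *
s=manip.read_state();print(s['eef_pos'])
print(rel((559.9,-11.7,12.9),s['eef_rot'][2]))
E
```

```text
[561.63500859 -10.06535856  12.94591642]
([0.0014, -0.0019, 0.0], [-0.001, 0.0014, -0.0])
```

```bash
python3 -m pendant '[{"claw":0.055,"delta_pos":[0.0014,-0.0019,0],"rotation":[0,0,0]},{"claw":0.055,"delta_pos":[0.0014,-0.0019,0],"rotation":[0,0,0]},{"claw":0.055,"delta_pos":[0.0014,-0.0019,0],"rotation":[0,0,0]}]' 25
cat >> h.py <<'E'
def plumbcheck(tag):
    S=grab("scene",f"pics/scene{tag}.png")[0];D=grab("side",f"pics/side{tag}.png")[0]
    for n,im,rows,x0,k,box in (("scene",S,range(186,220,2),248.6,.127,(248,243,18,16)),("side",D,range(143,162),254.6,.113,(250,200,20,17))):
        g0=im.astype(float).sum(2);xs=[]
        for r in rows:
            c=int(round(x0+k*(r-rows[0])));g=g0[r,c-4:c+5];bg=(g[0]+g[-1])/2;w=np.clip(g-bg-25,0,None);xs.append((w*np.arange(c-4,c+5)).sum()/w.sum())
        p=np.polyfit(rows,xs,1)
        x,y,w,h=box;c=im[y:y+h,x:x+w];G=c[...,1].astype(float);hs=cv2.cvtColor(c,cv2.COLOR_BGR2HSV)
        wt=np.clip(G-125,0,None)*((hs[...,0]>14)&(hs[...,0]<32)&(hs[...,1]>100));yy,xx=np.mgrid[y:y+h,x:x+w]
        u,v=(wt*xx).sum()/wt.sum(),(wt*yy).sum()/wt.sum()
        print(n,"insert",u.round(2),v.round(2),"plumb x at that row",np.polyval(p,v).round(2),"slope",p[0].round(3),onz(n,(u,v),46).round(1))
E
python3 - <<'E'
from h import *
plumbcheck("6"); s=manip.read_state();print(s['clock'],s['eef_pos'],s['eef_rot'],s['wrist_force'])
E
```

```text
clock: 4.32
eef_pos: [559.7, -11.9, 13.0]
eef_rot: [-3.14, 0.001, 2.96]
wrist_force: [-2.3, -1.3, 1.5]
finger_gap: 61.6
scene insert 256.54 250.32 plumb x at that row 256.79 slope 0.128 [684.2 -34.7  46. ]
side insert 261.78 207.76 plumb x at that row 260.27 slope 0.086 [683.5 -35.2  46. ]
4.425 [559.66157781 -11.95199031  12.96931511] [-3.14021212e+00  8.32864425e-04  2.96030740e+00] [-3.13746565 -2.73067532  2.33847951]
```

```bash
python3 -m pendant '[{"claw":0.070,"delta_pos":[0,0,0],"rotation":[0,0,0]},{"claw":0.094,"delta_pos":[0,0,0],"rotation":[0,0,0]},{"claw":0.094,"delta_pos":[0,0,0],"rotation":[0,0,0]},{"claw":0.094,"delta_pos":[0,0,-0.02],"rotation":[0,0,0]},{"claw":0.094,"delta_pos":[0,0,-0.07],"rotation":[0,0,0]},{"claw":0.094,"delta_pos":[0,0,-0.12],"rotation":[0,0,0]}]' 25
python3 - <<'E'
from h import *
print(rel((450,242,180),np.pi-0.15))
E
```

```text
clock: 5.18
eef_pos: [559.4, -11.7, 134.3]
eef_rot: [-3.14, 0.0, 2.96]
wrist_force: [-0.1, 0.2, -0.5]
finger_gap: 93.7
([0.1533, 0.2298, -0.0461], [-0.0014, 0.0003, -0.0313])
```

```bash
python3 -m pendant '[{"claw":0.094,"delta_pos":[0.03,0.045,-0.01],"rotation":[0,0,0]},{"claw":0.094,"delta_pos":[0.06,0.09,-0.02],"rotation":[0,0,-0.01]},{"claw":0.094,"delta_pos":[0.09,0.135,-0.03],"rotation":[0,0,-0.02]},{"claw":0.094,"delta_pos":[0.12,0.18,-0.04],"rotation":[0,0,-0.03]},{"claw":0.094,"delta_pos":[0.145,0.217,-0.046],"rotation":[0,0,-0.031]},{"claw":0.094,"delta_pos":[0.153,0.23,-0.046],"rotation":[0,0,-0.031]},{"claw":0.094,"delta_pos":[0.153,0.23,-0.046],"rotation":[0,0,-0.031]},{"claw":0.094,"delta_pos":[0.153,0.23,-0.046],"rotation":[0,0,-0.031]}]' 25
python3 - <<'E'
from h import *
im,T=grab("wrist","pics/w7.png");np.save("T7.npy",T);print(T[:3,3])
plumbcheck("7")
for n in("scene","side"):crop(f"pics/{n}7.png",f"pics/{n}7c.png",225,140,130,130,6) if 0 else crop(f"pics/{n}7.png",f"pics/{n}7c.png",225,140,130,100,6)
E
```

```text
clock: 6.18
eef_pos: [450.8, 241.1, 179.6]
eef_rot: [-3.14, -0.0, 2.99]
wrist_force: [-0.0, -0.2, -0.3]
finger_gap: 94.2
[450.7742144  241.11260492 179.58444317]
scene insert 256.4 250.34 plumb x at that row nan slope nan [684.5 -34.8  46. ]
side insert 261.65 207.81 plumb x at that row 260.37 slope 0.088 [683.8 -34.9  46. ]h.py:38: RuntimeWarning: invalid value encountered in scalar divide
  c=int(round(x0+k*(r-rows[0])));g=g0[r,c-4:c+5];bg=(g[0]+g[-1])/2;w=np.clip(g-bg-25,0,None);xs.append((w*np.arange(c-4,c+5)).sum()/w.sum())
```

View pics/w7.png

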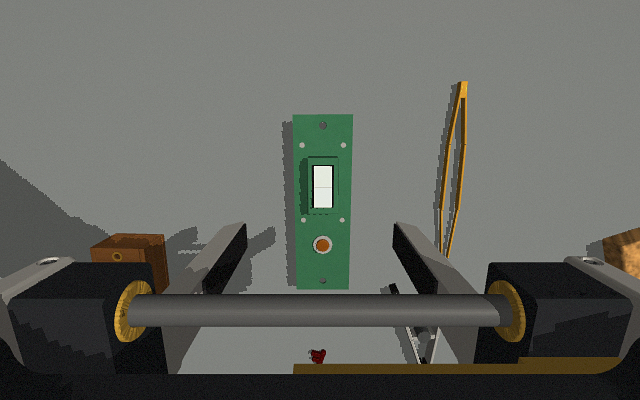

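View pics/side7c.png

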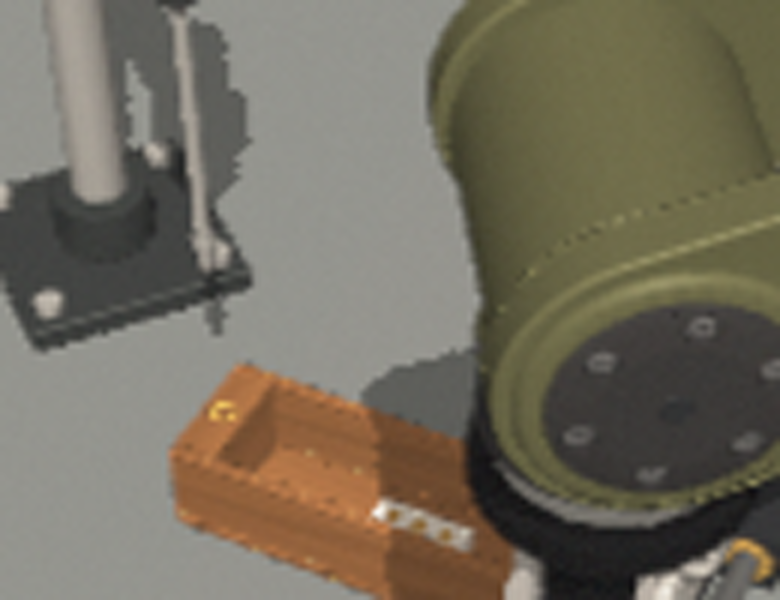

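View pics/scene7.png

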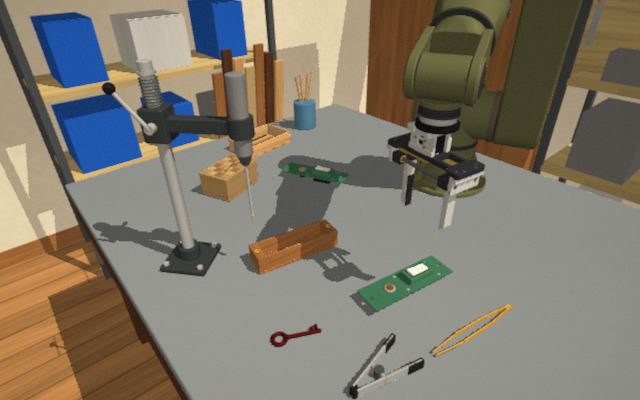

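The cover is directly under the gripper, with holes at wrist (323,125) and (322.5,281) and its white rocker at (323,186). The housing hasn't moved since release.

```bash
python3 - <<'E'
from h import *
T=np.load("T7.npy");im=cv2.imread("pics/w7.png")
o=np.hstack([cv2.resize(im[110:140,308:338],None,fx=12,fy=12,interpolation=0),cv2.resize(im[265:295,308:338],None,fx=12,fy=12,interpolation=0)]);cv2.imwrite("pics/w7c.png",o)
hsv=cv2.cvtColor(im,cv2.COLOR_BGR2HSV)
m=((hsv[...,0]>60)&(hsv[...,0]<90)&(hsv[...,1]>80)).astype(np.uint8)
m[295:]=0
c=max(cv2.findContours(m,0,2)[0],key=cv2.contourArea);print("plate",cv2.minAreaRect(c))
w=((hsv[...,2]>200)&(hsv[...,1]<40)).astype(np.uint8)
c=max(cv2.findContours(w[150:220,300:350],0,2)[0],key=cv2.contourArea);r=cv2.minAreaRect(c);print(r);uv=(r[0][0]+300,r[0][1]+150);print("rocker",onz("wrist",uv,45,T))
E
```

```text
plate ((322.5, 201.0), (174.0, 59.0), 90.0)
((22.5, 36.0), (40.0, 17.0), 90.0)
rocker [449.08356874 243.02819973  45.        ]
```

View pics/w7c.png

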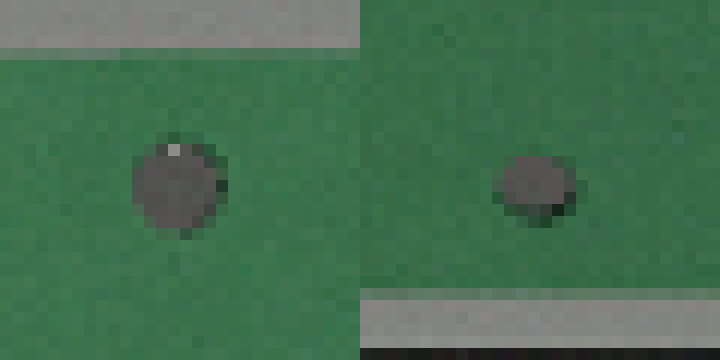

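```bash
python3 - <<'E'
from h import *
T=np.load("T7.npy")
P=[onz("wrist",c,23,T) for c in ((322.5,125.2),(322.3,280.2))]
v=P[1]-P[0];yaw=np.arctan2(v[1],v[0]);m=(P[0]+P[1])/2;u=v/np.linalg.norm(v)
print(P,yaw,np.linalg.norm(v),m,"cowl",m-30*u)
g=m-30*u
print(manip.read_state()['eef_pos'])
print(rel((g[0],g[1],25),np.pi+yaw))
E
```

```text
[array([386.53033414, 252.56974173,  23.        ]), array([573.69869832, 224.2573106 ,  23.        ])] -0.15012901507347012 189.29762361017768 [480.11451623 238.41352617  23.        ] cowl [450.45196253 242.9004971   23.        ]
[450.74967294 241.24411457 179.72006439]
([0.0005, 0.0018, 0.1547], [-0.0016, -0.0, -0.0016])
```

```bash
python3 -m pendant '[{"claw":0.094,"delta_pos":[0.0005,0.0018,0.06],"rotation":[0,0,-0.0016]},{"claw":0.070,"delta_pos":[0.0005,0.0018,0.11],"rotation":[0,0,-0.0016]},{"claw":0.060,"delta_pos":[0.0005,0.0018,0.14],"rotation":[0,0,-0.0016]},{"claw":0.060,"delta_pos":[0.0005,0.0018,0.15],"rotation":[0,0,-0.0016]},{"claw":0.060,"delta_pos":[0.0005,0.0018,0.15],"rotation":[0,0,-0.0016]}]' 25
python3 - <<'E'
from h import *
im,T=grab("wrist","pics/w8.png");print(T[:3,3]);g=manip.read_state();print(g['wrist_force'])
grab("scene","pics/scene8.png");crop("pics/scene8.png","pics/s8c.png",350,220,120,90,6)
print(rel((450.5,242.9,25.5),np.pi-0.150))
E
```

```text
clock: 6.95
eef_pos: [450.8, 242.7, 30.1]
eef_rot: [-3.14, 0.0, 2.991]
wrist_force: [-0.1, 0.4, 1.1]
finger_gap: 60.6
[450.84539492 242.67778485  30.06215305]
[-0.62365816 -0.08947779  0.98318631]
([0.0008, -0.0003, 0.0055], [-0.0005, 0.0017, -0.0003])
```

View pics/w8.png

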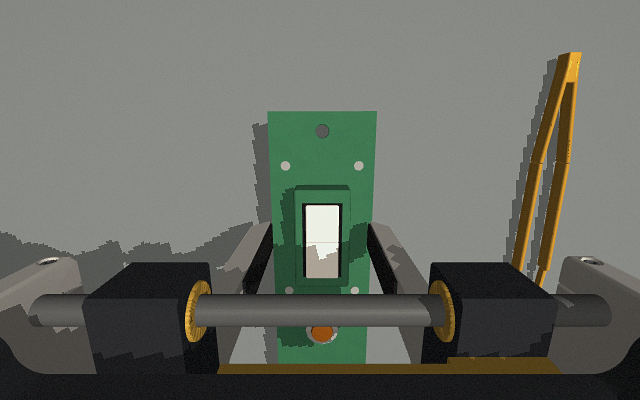

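View pics/s8c.png

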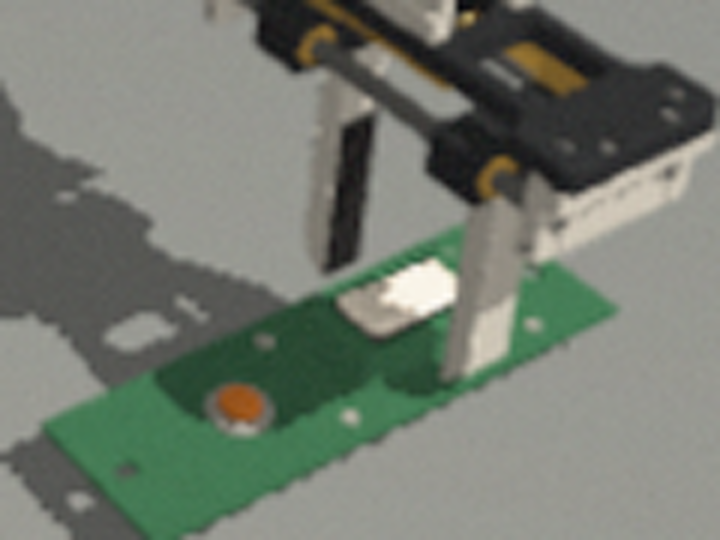

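```bash
python3 -m pendant '[{"claw":0.060,"delta_pos":[0.0006,0,0.0047],"rotation":[0,0,0]},{"claw":0.060,"delta_pos":[0.0006,0,0.0047],"rotation":[0,0,0]},{"claw":0.025,"delta_pos":[0.0006,0,0.0047],"rotation":[0,0,0]},{"claw":0.025,"delta_pos":[0.0006,0,0.0047],"rotation":[0,0,0]},{"claw":0.025,"delta_pos":[0.0006,0,0.0047],"rotation":[0,0,0]},{"claw":0.025,"delta_pos":[0.0006,0,0.0047],"rotation":[0,0,0]},{"claw":0.025,"delta_pos":[0.0006,0,0.0047],"rotation":[0,0,0]}]' 50
python3 - <<'E'
from h import *
im,T=grab("wrist","pics/w9.png");print(T[:3,3]);g=manip.read_state();print(g['wrist_force'],g['finger_gap'],g['eef_rot'])
E
```

```text
clock: 7.92
eef_pos: [450.7, 243.2, 26.4]
eef_rot: [-3.141, 0.002, 2.991]
wrist_force: [0.3, 1.4, 1.6]
finger_gap: 33.3
[450.74930966 243.219811    26.3873837 ]
[0.7765655  1.50508735 0.90902832] 33.69073520055219 [-3.14124304e+00  1.79926172e-03  2.99128772e+00]
```

View pics/w9.png

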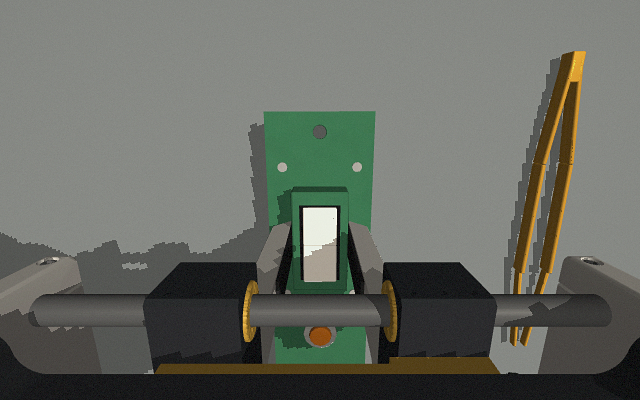

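```bash
python3 - <<'E'
from h import *
o=np.hstack([cv2.resize(cv2.imread("pics/w9.png")[115:150,302:337],None,fx=11,fy=11,interpolation=0),cv2.resize(cv2.imread("pics/wrist4.png")[115:150,302:337],None,fx=11,fy=11,interpolation=0)]);cv2.imwrite("pics/w9c.png",o)
print(rel((450.7,243.2,95),np.pi-0.1503))
E
```

```text
([-0.0001, -0.0001, -0.0686], [-0.0003, 0.0018, -0.0])
```

View pics/w9c.png

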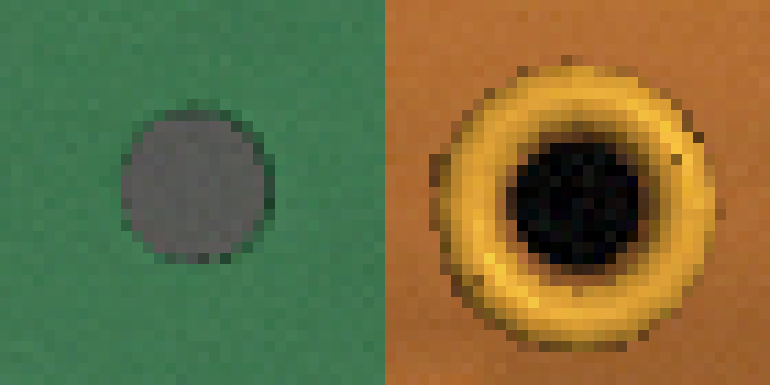

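```bash
python3 -m pendant '[{"claw":0.025,"delta_pos":[0,0,-0.005],"rotation":[0,0,0]},{"claw":0.025,"delta_pos":[0,0,-0.02],"rotation":[0,0,0]},{"claw":0.025,"delta_pos":[0,0,-0.04],"rotation":[0,0,0]},{"claw":0.025,"delta_pos":[0,0,-0.06],"rotation":[0,0,0]},{"claw":0.025,"delta_pos":[0,0,-0.069],"rotation":[0,0,0]},{"claw":0.025,"delta_pos":[0,0,-0.069],"rotation":[0,0,0]},{"claw":0.025,"delta_pos":[0,0,-0.069],"rotation":[0,0,0]}]' 50
python3 - <<'E'
from h import *
im,T=grab("wrist","pics/w10.png");print(T[:3,3]);g=manip.read_state();print(g['wrist_force'],g['finger_gap'],g['eef_rot'])
grab("scene","pics/scene10.png");grab("side","pics/side10.png")
a=cv2.imread("pics/w10.png");o=cv2.resize(a[115:150,302:337],None,fx=11,fy=11,interpolation=0);cv2.imwrite("pics/w10c.png",o)
E
```

```text
clock: 8.85
eef_pos: [450.3, 243.1, 94.8]
eef_rot: [-3.141, 0.001, 2.991]
wrist_force: [0.1, 0.5, -2.8]
finger_gap: 33.7
[450.30208306 243.09487399  94.75372543]
[-0.02795999  0.77403234 -3.88842774] 33.23790418435135 [-3.14053700e+00  7.27738073e-04  2.99124065e+00]
```

View pics/w10.png

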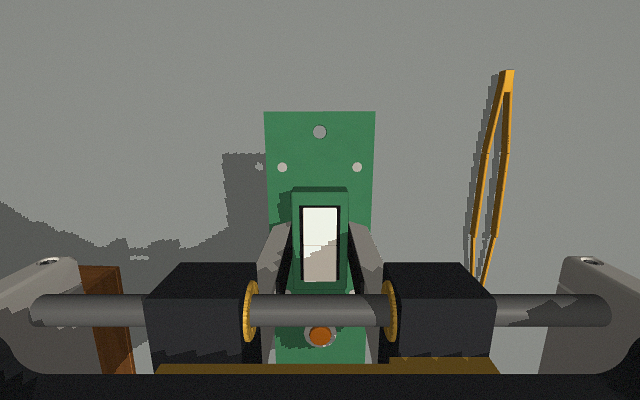

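View pics/w10c.png

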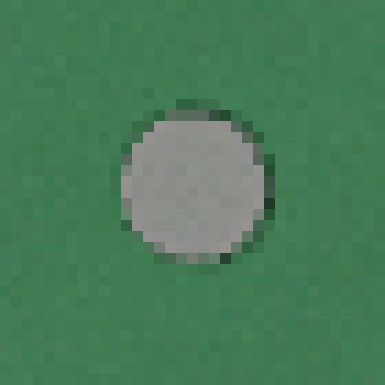

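View pics/scene10.png

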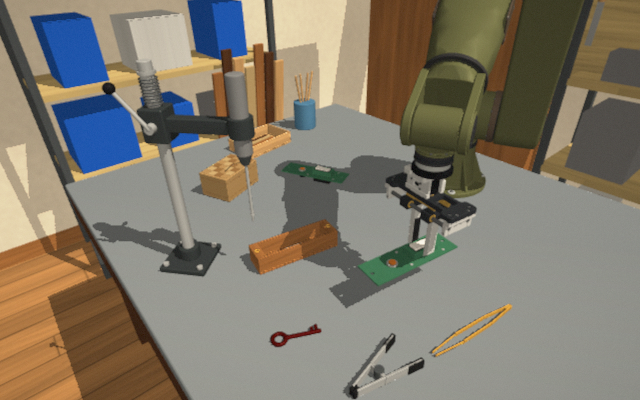

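```bash
python3 - <<'E'
from h import *
C=np.array(manip.camera_model("wrist")['T_tool_cam'])
def tl(uv,z):
    o,d=ray("wrist",uv,np.eye(4)); return o+d*(z-o[2])/d[2]
h=tl((319.4,131.4),3.4);b=tl((318.95,133.1),-33.05);print(h,b)
yaw=2.9603;R=Ro.from_euler('xyz',[np.pi,0,yaw]).as_matrix()
tgt=np.array([559.66,-11.95,0])+R@np.array([b[0]-h[0],b[1]-h[1],0]);tgt[2]=95
print(tgt,rel(tgt,yaw), rel((tgt[0],tgt[1],62.4),yaw))
E
```

```text
[64.94483407 -1.33679971  3.4       ] [ 65.66482792  -1.52042678 -33.05      ]
[558.91869763 -12.00080194  95.        ] ([-0.1455, -0.236, 0.0001], [-0.0009, 0.0009, 0.0309]) ([-0.1455, -0.236, 0.0327], [-0.0009, 0.0009, 0.0309])
```

```bash
python3 -m pendant '[{"claw":0.025,"delta_pos":[-0.012,-0.02,0],"rotation":[0,0,0.004]},{"claw":0.025,"delta_pos":[-0.032,-0.052,0],"rotation":[0,0,0.01]},{"claw":0.025,"delta_pos":[-0.053,-0.086,0],"rotation":[0,0,0.016]},{"claw":0.025,"delta_pos":[-0.074,-0.12,0],"rotation":[0,0,0.022]},{"claw":0.025,"delta_pos":[-0.095,-0.154,0],"rotation":[0,0,0.026]},{"claw":0.025,"delta_pos":[-0.115,-0.186,0],"rotation":[0,0,0.031]},{"claw":0.025,"delta_pos":[-0.132,-0.214,0],"rotation":[0,0,0.031]},{"claw":0.025,"delta_pos":[-0.143,-0.232,0],"rotation":[0,0,0.031]},{"claw":0.025,"delta_pos":[-0.1455,-0.236,0],"rotation":[0,0,0.031]},{"claw":0.025,"delta_pos":[-0.1455,-0.236,0],"rotation":[0,0,0.031]}]' 50
python3 - <<'E'
from h import *
for n in("scene","side","wrist"): im,T=grab(n,f"pics/{n}11.png")
g=manip.read_state();print(g['eef_pos'],g['wrist_force'],g['finger_gap'],g['eef_rot'])
crop("pics/scene11.png","pics/s11c.png",225,180,120,90,6.6);crop("pics/side11.png","pics/d11c.png",230,150,120,90,6.6)
print(rel((558.9,-12.0,62.4),2.9603))
E
```

```text
clock: 10.25
eef_pos: [558.7, -11.4, 94.9]
eef_rot: [-3.141, 0.0, 2.96]
wrist_force: [-0.2, -0.0, -3.3]
finger_gap: 33.6
[558.67079249 -11.08349184  95.17796356] [-0.46891269  1.17791489 -3.9399037 ] 33.32899035433908 [-3.14078538e+00  7.84355106e-04  2.96127247e+00]
([-0.0004, -0.0008, 0.0328], [-0.0008, 0.0008, 0.001])
```

View pics/s11c.png

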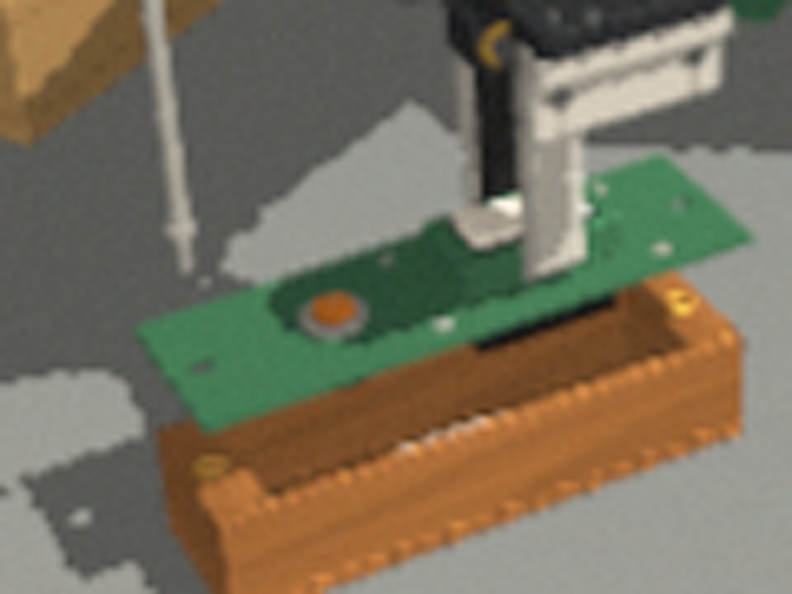

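View pics/d11c.png

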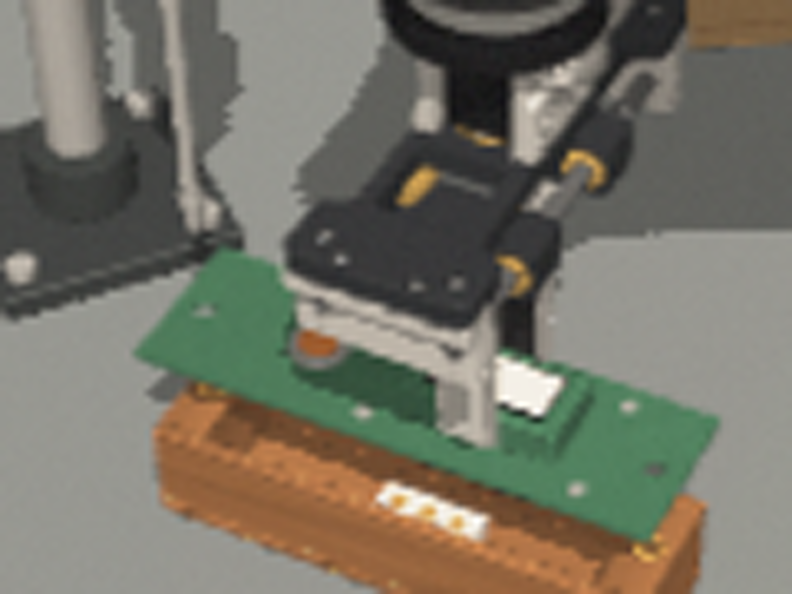

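View pics/wrist11.png

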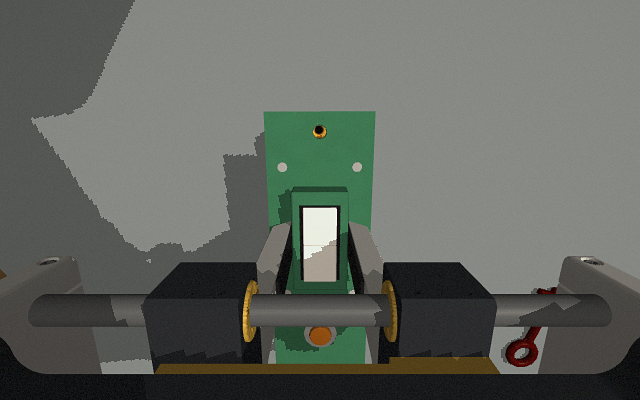

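Both holes line up over the inserts in all three views, and through the near hole at wrist (319,131) I can see the brass ring. I'll lower it now.

```bash
python3 -m pendant '[{"claw":0.025,"delta_pos":[-0.0004,-0.0008,0.006],"rotation":[0,0,0]},{"claw":0.025,"delta_pos":[-0.0004,-0.0008,0.014],"rotation":[0,0,0]},{"claw":0.025,"delta_pos":[-0.0004,-0.0008,0.022],"rotation":[0,0,0]},{"claw":0.025,"delta_pos":[-0.0004,-0.0008,0.029],"rotation":[0,0,0]},{"claw":0.025,"delta_pos":[-0.0004,-0.0008,0.0325],"rotation":[0,0,0]},{"claw":0.025,"delta_pos":[-0.0004,-0.0008,0.0325],"rotation":[0,0,0]},{"claw":0.025,"delta_pos":[-0.0004,-0.0008,0.0325],"rotation":[0,0,0]}]' 50
python3 - <<'E'
from h import *
for n in("scene","side","wrist"): im,T=grab(n,f"pics/{n}12.png")
g=manip.read_state();print(g['clock'],g['eef_pos'],g['wrist_force'],g['finger_gap'],g['eef_rot'],abs(g['qd']).max())
crop("pics/scene12.png","pics/s12c.png",225,200,120,90,6.6);crop("pics/side12.png","pics/d12c.png",230,160,120,90,6.6)
crop("pics/wrist12.png","pics/w12c.png",295,107,50,50,12)
E
```

```text
clock: 11.28
eef_pos: [559.0, -12.0, 62.9]
eef_rot: [-3.141, 0.001, 2.961]
wrist_force: [-0.2, -0.8, -4.1]
finger_gap: 33.4
11.425 [559.04154815 -11.9816962   62.90619917] [-0.24890108 -0.34517982 -3.62325073] 33.43639494993752 [-3.14081487e+00  1.17385332e-03  2.96128370e+00] 0.0017369927042227811
```

View pics/s12c.png

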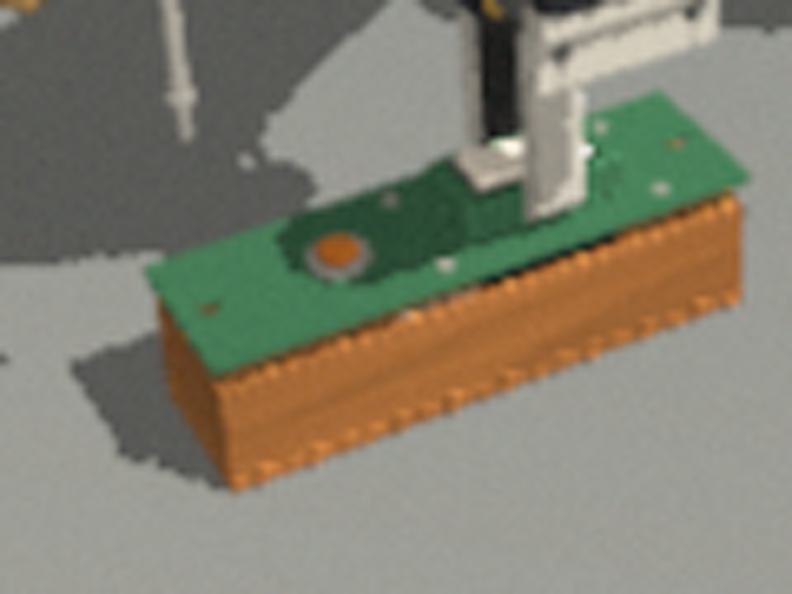

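View pics/d12c.png

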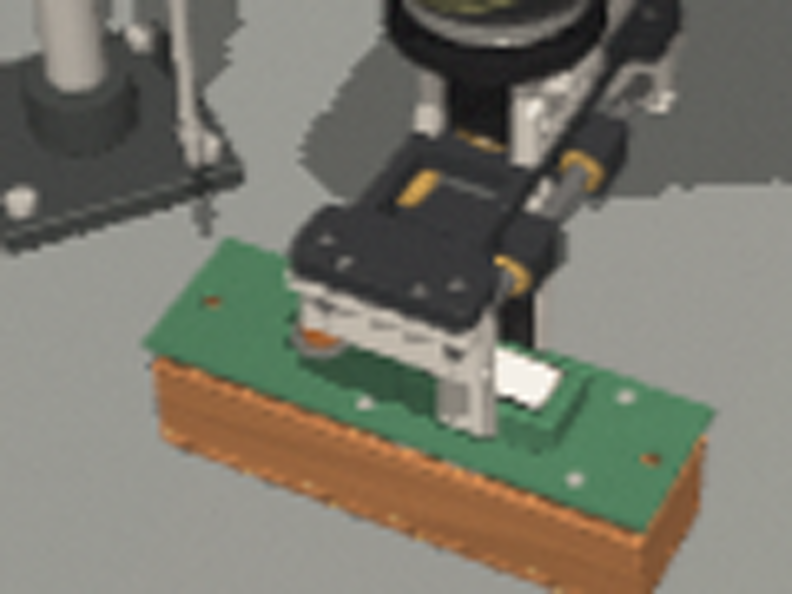

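View pics/w12c.png

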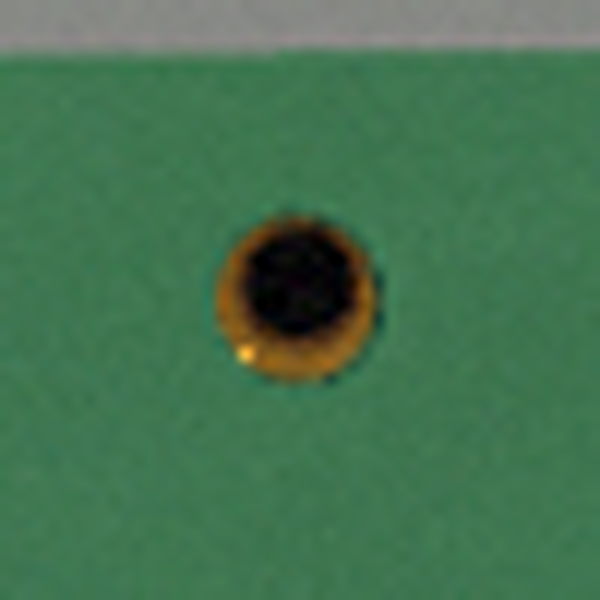

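```bash
python3 - <<'E'
from h import *
def tl(uv,z):
    o,d=ray("wrist",uv,np.eye(4)); return (o+d*(z-o[2])/d[2]).round(2)
print("hole1 in tool",tl((319.35,131.3),3.4),"insert_b",tl((319.4,130.4),16.9))
# holes from fixed cams at plate top z=59.5
k=6.6
for n,x0,y0,pts in (("scene",225,200,((209,309),(677,143))),("side",230,160,((211,301),(652,460)))):
    q=[onz(n,(x0+(a+.5)/k-.5,y0+(b+.5)/k-.5),59.5) for a,b in pts];v=q[1]-q[0]
    print(n,[p.round(1) for p in q],np.linalg.norm(v))
T=T_tool();print("hole0 by tool",(T@np.r_[-125.05,0,3.4,1])[:3].round(1),"hole1",(T@np.r_[64.95,0,3.4,1])[:3].round(1))
# height: triangulate holes
for a,b in (((209,309),(211,301)),((677,143),(652,460))):
    f=lambda x0,y0,p:(x0+(p[0]+.5)/k-.5,y0+(p[1]+.5)/k-.5)
    print(tri([ray("scene",f(225,200,a)),ray("side",f(230,160,b))]))
E
```

```text
hole1 in tool [64.97 -1.36  3.4 ] insert_b [64.97 -1.34 16.9 ]
scene [array([685. , -32.1,  59.5]), array([ 4.98e+02, -1.00e-01,  5.95e+01])] 189.69849943394806
side [array([681.9, -31.8,  59.5]), array([495.2,   0.8,  59.5])] 189.47790399576263
hole0 by tool [682.1 -34.4  59.7] hole1 [ 4.951e+02 -3.000e-01  5.940e+01]
(array([683.27817869, -34.98701126,  56.47183778]), [0.4, 0.4])
(array([495.78559536,  -2.24445788,  56.83211737]), [0.6, 0.6])
```

```bash
python3 - <<'E'
from h import *
g=manip.read_state();print(g['eef_pos'],g['wrist_force'],g['finger_gap'])
print(manip.sign_off())
E
```

```text
[559.04154815 -11.9816962   62.90619917] [-0.24890108 -0.34517982 -3.62325073] 33.43639494993752
the job is handed in; nothing more can be done
None
```

I slid the housing along the counter until insert_a stood under the screw, and let go of it there. I then picked up the leftmost green cover by its cowl and slipped it in under the screw. I handed the job in at about 11.4 s with the gripper still holding the cover there.

**Alignment over the inserts:** The wrist view put hole_1 within about 0.1 mm of insert_b, sideways and lengthwise. The gripper pose and the fixed cameras put hole_0 about 1–3 mm from the screw's plumb point.

**Height and level:** The arm pose puts the plate about 10 mm above the rim. The two fixed cameras together put both holes within 0.4 mm of the same height. They read about 2 mm lower than the arm pose, the same offset they showed earlier on the inserts.

**Holding:** The wrist force was about 3.6 N, roughly the cover's weight, so the cover seemed to be touching only the gripper.

**Housing under the screw:** After a small correction, insert_a was about 0.3 px off the plumb line in the scene view and under 0.1 px off in the side view. My automatic line fit failed: it read wrongly in the side view, and after release it gave no result in the scene view. I therefore used my own line through the bit measured before the correction. After release the insert moved only 0.1–0.2 px.

**Bystanders:** I kept the puzzle box, clamp, tweezers and key clear of the path, but made no separate final check that they hadn't moved.

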